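Take the top parts tray from the bolted stack and put it on the inspection platform

ROBOT

A 7-joint arm with a two-finger parallel gripper is mounted at the origin on the work surface. World frame = base frame: x ahead of the robot, y to its left, z up, the work surface at z = 0. Lengths are in m, angles in rad, forces in N, time in s.
With the tool pointing down it reaches from about 0.35 to 0.775 m from the base axis. Payload 3.1 kg.
Tool frame: the origin (TCP) lies at the very end of the fingers, on their centre line; the grasp point (between the pads) lies 19 mm behind it; y points along the fingers, z is the direction in which the jaws open and shut, and the axes are right-handed (so a half turn about y gives the same grasp; the last joint's range is limited). The gripper opens to 85 mm and grips with 20 to 120 N. Pads are 22 mm wide; open, the fingers measure 114 mm over their backs; the gripper's body (76 mm by 85 mm) begins 54 mm behind the grasp point. The pads swing forward as they close: fully open they stand 13 mm farther back than shut.
Start: joints at [1.089, 0.311, 0.014, 1.512, -0.004, 1.319, -0.027], TCP at [0.234, -0.498, 0.198] pointing down, gripper open.
Joint ranges: [-2.7, 2.7], [-0.3, 1.91], [-1.27, 1.3], [0.12, 2.57], [-1.44, 4.58], [0.2, 2.03], [-3.05, 3.05]. Speed limits (rad/s): [2.79, 2.79, 3.14, 3.14, 3.14, 3.14, 3.14].

INTERFACE

Orientations are given as a rotation vector (axis times angle).
In Python, from rig import * gives the robot as it stands.
- The arm moves only by the tool arm_command, never from a script. Its argument "plan" is text: rows parted by semicolons, each of 6 numbers parted by spaces: the shift along the world's x, y, z in m, then the turn, a rotation vector about the world's x, y, z in degrees. In form: tx ty tz rx ry rz; .... A call has 1 to 10 rows; each row is the pose to reach, as a shift and turn from the pose measured when the call began; what a row does not reach only later rows make up. A row lasts 1/12 s, in which the tool goes at most 41.7 mm and 7.16 degrees, less where a joint would pass 70% of its speed; a pose out of reach is approached as far as the arm can. A call with a gripper value outside its range is refused whole. "hand" is the gripper command: -1 is fully open, 1 is shut, values between are in proportion, set as the call begins (left out, the last holds). The fingers move at their own pace and stop on an object; "newtons" is the grip in N (left out, the last holds). Time passes only in rows, so rows that repeat a pose let the fingers close. It gives the time, the measured TCP pose, the force and the opening at its end, in the units of the state.
- get_obs(): the state, without advancing time (a new reading comes with each control period).
- read_camera(name): name is "scene" or "top" or "wrist"; returns (picture, depth): 480x640x3 uint8, red, green, blue; 480x640 float32, m along the optical axis (not along the pixel's ray), 0 where there is no reading.
- camera_info(name): a dict with "fovy" (degrees; the focal length in pixels is half the picture's height over the tangent of half this angle, whatever the lens; pixels are square), "cx", "cy" (the principal point, pixels), "xyz" and "orientation" of the camera in the world; the wrist camera has in their place "T_tool_cam" (4x4, takes a point from camera to tool coordinates, whose origin is the TCP and whose axes are the tool frame's). Camera axes: x right, y up, looking along -z (the intrinsics and any distortion apply to the point x, -y, -z); pixel columns grow to the right and rows downward; lengths in m; the calibration is good to about 2 mm. A picture is of the moment at which its call begins: read the wrist's pose just before it. camera_info takes no time and is no camera call.
- job_done(): hands the job in, once; it reports no verdict.
The state is a dict: "time": time; "joint_pos": joint angles; "joint_velocities": joint speeds; "tau": joint torques, N m; "eef_pos": TCP position; "orientation": TCP orientation; "force": force on the tool from outside, world axes, zero at the start; "wrist_torque": the same for the moment, N m; "finger_gap": opening from 0.0 (shut) to 1.0 (fully open).
Only numpy, scipy, OpenCV 4.12 (cv2) and the standard library are available. Lean on these libraries where they do the work, as an engineer would, in place of code of your own. Each camera call takes 0.05 s, during which the arm holds its last target.

TASK

Pull the red bolt knob of the tray stand all the way out, lift only the blue top tray off the nested stack and carry it to the aluminium platform. Lower it gently until it stands on the platform, centred and square to it, and only then let go; the platform's height is different each time and must be felt or seen. Finally push the bolt knob fully home over the two black trays that stay in the stand, leaving everything else on the bench undisturbed.

Things in the scene. Friction and masses are not known exactly. Their poses are not given: they have to be found in the camera images.
- stand: Fixed grey stand. Origin: on the table under the pile's centre, z up; its -x side faces the robot within 0.4 rad. Base 8 mm thick, x -81 to 69, y +-65 mm. Bolt post at x -74 to -54, y +-17 mm, 108 mm high; a brass pin on top rises 12 mm more as the bolt passes mid-way. Two guides at x 53 to 65, y +-29 to +-43 mm, 70 mm high. The +-y sides are open.
- bolt (a joint): Slide bolt of the stand, m: 0 = home (steel tongue 14 mm over the top tray's rim, 2 mm above it), 0.030 = fully out, 16 mm clear of the trays. Grows along the stand's -x. Detented: about 7 N starts it from either end; past the middle (0.015) a sprung pin drives it on to the nearer end, where it stays.
- bolt_grip (a point): Middle of the red knob's grip, on its axis, 93 mm above the table, 100 mm along the stand's -x when home; moves with the bolt, axes as the stand's. The knob is a level cylinder along x, 18 mm across, x -12 to +12 mm from here, with a 25 mm disc 5 mm thick on its -x end. The post's face is 26 mm away when home.
- tray_top: Blue square tray, top of three nested, 60 to 130 g. Origin: centre of underside, 48 mm above the table in the pile; axes along its sides and within 0.03 rad of the stand's. 96 x 96 mm, 40 mm high, foot 63 mm. Rim: upright band 9 mm thick, 14 mm high, mid-line 43.5 mm from the centre. Inside, the wall slopes in from 10 mm below the rim's top; the next tray's rim begins 20 mm below it.
- tray_mid: Black tray of the same shape, nested under the blue one (origin 28 mm above the table). It stays in the stand.
- tray_low: Black tray of the same shape at the bottom of the pile (origin 8 mm above the table). It stays in the stand.
- stage: Inspection platform. Fixed grey base 120 x 120 mm, origin on the table under its centre, z up, yaw within 0.4 rad. On a column above it, centred and square to it, a level aluminium plate 120 x 120 x 6 mm. The plate's top is 30 to 70 mm above the table: it differs at every start and is not measured. Friction holds the column against 45 N.
- screwdriver: Bystander, loose: yellow-handled screwdriver, 160 mm long, lying on the table.
- flask: Bystander, loose: clear bottle with red cap, 60 mm across, 130 mm high; origin under its centre.
- paste_jar: Bystander, loose: small white jar with green lid, 48 mm across, 40 mm high; origin under its centre.
- tin: Bystander, loose: blue lidded tin, 72 mm across, 90 mm high; origin under its centre.
- spool: Bystander, loose: grey spool, 56 mm across, 40 mm high; origin under its centre.
- tub: Bystander, loose: yellow open box 90 x 70 x 40 mm; origin under its centre.
Not all that is in view belongs to the job. Of the things that look like the tray_top, the larger one is meant.

How it is judged:
By the outcome, as a careful person would: the job done as asked, in the order asked, and still so for the second after the job is handed in, with the robot touching nothing.
It also fails if it takes over 58 s, if anything falls off the work surface, if the arm or the gripper's body presses on something with over 40 N, if the wrist force passes 120 N, or if a joint passes its speed limit or range.

## Working session

There is one attempt and no reset: what is moved stays moved. The work goes in short steps, Python scripts to look and compute and a tool call to move; the robot and the scene stay as the last step left them, time stands still between calls to the robot, and variables do not carry over. Pictures are saved under pics/ and viewed, and the job is handed in when it is done.

Besides the shell and the picture viewer there is one more tool, called as a command line: name --argument value ..., lists and objects as JSON in quotes. arm_command: Moves the arm, as the interface text tells. Its arguments: {"type":"object","properties":{"plan":{"type":"string"},"hand":{"type":"number"},"newtons":{"type":"number"}},"required":["plan"]}

```bash
ls; mkdir -p pics; python3 - <<'E'
from rig import *
import cv2,numpy as np
o=get_obs();print({k:np.round(v,3).tolist() for k,v in o.items()})
for n in("scene","top"):
    p,d=read_camera(n);np.savez(f"pics/{n}0.npz",p=p,d=d);cv2.imwrite(f"pics/{n}0.png",p[:,:,::-1]);print(n,camera_info(n),(d>0).mean())
print(camera_info("wrist"))
E
```

```text
pics
{'time': 0.0, 'joint_pos': [1.089, 0.312, 0.014, 1.513, -0.004, 1.319, -0.027], 'joint_velocities': [-0.001, -0.0, 0.001, 0.001, -0.001, 0.0, 0.003], 'tau': [0.0, -37.992, 0.146, -23.059, 0.012, 0.014, 0.0], 'eef_pos': [0.234, -0.497, 0.197], 'orientation': [-0.443, 1.98, -1.976], 'force': [0.493, -0.15, -0.736], 'wrist_torque': [0.036, -0.038, -0.011], 'finger_gap': 0.997}
scene {'fovy': 42.912859504361315, 'cx': 330.4326501445239, 'cy': 234.5951186940984, 'xyz': array([ 1.97358902, -0.15040953,  1.05665751]), 'orientation': array([0.77552567, 0.6916076 , 1.32576217])} 0.9639485677083334
top {'fovy': 56.44668893566339, 'cx': 323.5503932101858, 'cy': 249.25460120360304, 'xyz': array([ 0.51849956, -0.01733177,  1.08464647]), 'orientation': array([ 0.09115924, -0.08450411, -1.57221889])} 0.9959375
{'fovy': 60.91456353336343, 'cx': 314.26313251124486, 'cy': 247.1471783193185, 'T_tool_cam': array([[ 5.85645359e-04, -9.53672674e-01, -3.00845621e-01,
        -7.73667595e-02],
       [-3.71073590e-04,  3.00845445e-01, -9.53672837e-01,
        -1.76417826e-01],
       [ 9.99999760e-01,  6.70149935e-04, -1.77694004e-04,
        -4.14089647e-04],
       [ 0.00000000e+00,  0.00000000e+00,  0.00000000e+00,
         1.00000000e+00]])}
```

View pics/top0.png

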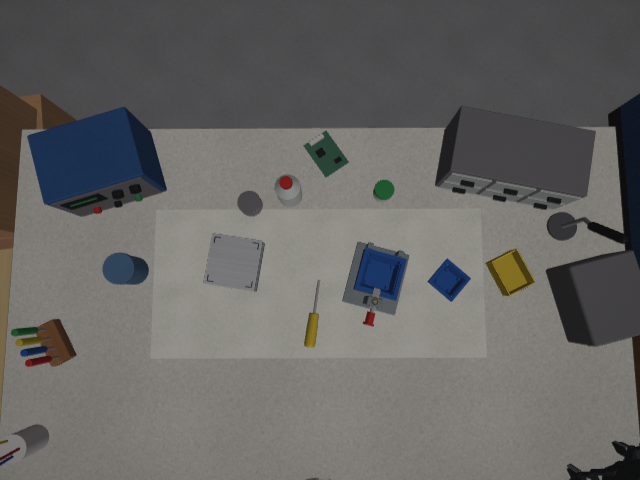

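View pics/scene0.png

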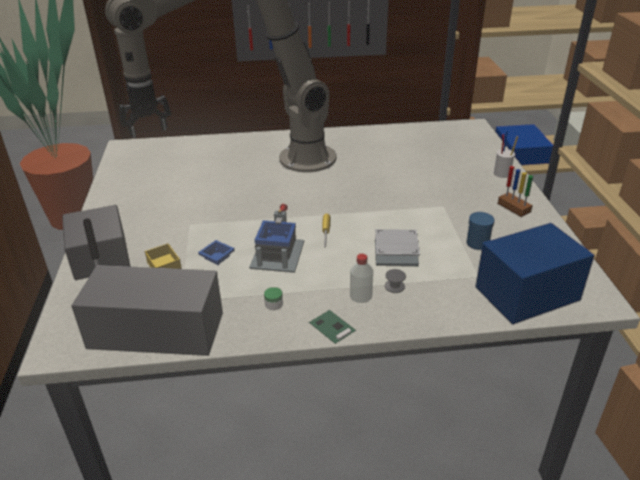

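The top view shows the stage at about (235,262), the stand and blue tray at (380,275), the red knob at (370,318), and the small decoy tray at (450,280). Next I'll measure them.

```bash
cat > h.py <<'E'
import numpy as np,cv2
from scipy.spatial.transform import Rotation as R
def K(ci):
    f=240/np.tan(np.radians(ci['fovy']/2));return f,ci['cx'],ci['cy']
def campose(ci,obs=None):
    T=np.eye(4)
    if 'T_tool_cam' in ci:
        W=np.eye(4);W[:3,:3]=R.from_rotvec(obs['orientation']).as_matrix();W[:3,3]=obs['eef_pos'];return W@ci['T_tool_cam']
    T[:3,:3]=R.from_rotvec(ci['orientation']).as_matrix();T[:3,3]=ci['xyz'];return T
def ray(ci,uv,obs=None):
    f,cx,cy=K(ci);T=campose(ci,obs);uv=np.atleast_2d(uv).astype(float)
    d=np.c_[(uv[:,0]-cx)/f,-(uv[:,1]-cy)/f,-np.ones(len(uv))]
    return T[:3,3],d@T[:3,:3].T
def plane(ci,uv,z,obs=None):
    o,d=ray(ci,uv,obs);return o+d*((z-o[2])/d[:,2])[:,None]
def cloud(ci,dep,obs=None):
    v,u=np.mgrid[0:480,0:640];o,d=ray(ci,np.c_[u.ravel(),v.ravel()],obs)
    return (o+d*dep.ravel()[:,None]).reshape(480,640,3)
def proj(ci,P,obs=None):
    f,cx,cy=K(ci);T=campose(ci,obs);p=(np.atleast_2d(P)-T[:3,3])@T[:3,:3]
    return np.c_[cx+f*p[:,0]/-p[:,2],cy-f*p[:,1]/-p[:,2]]
E
python3 - <<'E'
from rig import *
from h import *
z=np.load('pics/top0.npz');p,d=z['p'],z['d'];ci=camera_info('top')
C=cloud(ci,d)
hsv=cv2.cvtColor(p,cv2.COLOR_RGB2HSV)
for uv in [(200,330),(400,340),(250,320),(460,330),(300,230),(235,262),(220,250),(255,280)]:print(uv,C[uv[1],uv[0]].round(4),p[uv[1],uv[0]])
# blobs
def blobs(m,name):
    n,l,s,c=cv2.connectedComponentsWithStats(m.astype(np.uint8))
    for i in range(1,n):
        if s[i,4]>40:
            q=C[l==i];cn=cv2.findContours((l==i).astype(np.uint8),0,2)[0][0]
            print(name,s[i],c[i].round(1),'med',np.median(q,0).round(3),'zmax',np.percentile(q[:,2],[50,80,95]).round(3),cv2.minAreaRect(cn))
S=hsv[...,1]>120;H=hsv[...,0]
blobs(S&(H>105)&(H<130),'blue');blobs(S&((H<8)|(H>172)),'red');blobs(S&(H>18)&(H<35),'yel')
blobs((C[...,2]>0.02)&(C[...,0]>0.3)&(C[...,0]<.85)&(abs(C[...,1])<.5),'high')
for nm,(a,b) in {'stage':((190,220),(280,310)),'stand':((330,225),(425,335))}.items():
    im=p[a[1]:b[1],a[0]:b[0]];cv2.imwrite(f'pics/{nm}.png',cv2.resize(im,None,fx=6,fy=5,interpolation=cv2.INTER_CUBIC)[:,:,::-1])
E
```

```text
(200, 330) [4.467e-01 2.835e-01 3.000e-04] [138 137 131]
(400, 340) [ 0.4217 -0.195  -0.0025] [143 141 135]
(250, 320) [ 0.4698  0.1649 -0.0045] [145 144 138]
(460, 330) [ 0.4447 -0.3397 -0.0045] [143 142 135]
(300, 230) [0.6877 0.0446 0.0022] [145 143 136]
(235, 262) [0.606  0.1938 0.0444] [120 118 121]
(220, 250) [0.6343 0.2295 0.0446] [117 116 119]
(255, 280) [0.5638 0.1461 0.0468] [126 125 127]
blue [ 620   95   20  170 2152] [632.4 166.3] med [ 1.053 -1.223 -0.63 ] zmax [-0.63  -0.602 -0.579] ((629.5, 179.5), (169.0, 19.0), 90.0)
blue [  28  107  138   98 8537] [ 93.8 155.1] med [0.831 0.481 0.154] zmax [0.154 0.156 0.157] ((95.97061157226562, 160.3823699951172), (90.46578979492188, 121.51034545898438), 75.96376037597656)
blue [ 354  248   53   53 1810] [380.2 273.3] med [ 0.577 -0.143  0.069] zmax [0.069 0.086 0.089] ((380.18463134765625, 273.8230895996094), (43.76519012451172, 42.88813781738281), 15.255120277404785)
blue [428 259  42  42 915] [448.9 279.5] med [ 0.564 -0.313  0.014] zmax [0.014 0.028 0.031] ((448.920654296875, 279.5482482910156), (30.770341873168945, 29.830789
[... 2658 characters left out ...]
249  46  47 416] [511.5 272.2] med [ 0.581 -0.458  0.034] zmax [0.034 0.038 0.04 ] ((511.3311767578125, 272.2738952636719), (40.383201599121094, 32.24271011352539), 61.38954162597656)
high [ 102  253   44   32 1124] [123.2 269. ] med [0.588 0.436 0.089] zmax [0.089 0.091 0.092] ((123.5, 268.5), (31.0, 43.0), 90.0)
high [428 259  43  43 433] [449.4 279.9] med [ 0.563 -0.311  0.028] zmax [0.028 0.03  0.032] ((448.6960754394531, 279.95458984375), (31.602914810180664, 31.079553604125977), 40.10091018676758)
high [305 313  14  35 260] [311.2 330.2] med [0.447 0.017 0.023] zmax [0.023 0.025 0.027] ((310.8628845214844, 330.11907958984375), (10.008691787719727, 34.22767639160156), 7.853313446044922)
```

```bash
python3 -c "
import cv2
for n in('stage','stand'):print(cv2.imread(f'pics/{n}.png').shape)"
```

```text
(450, 540, 3)
(550, 570, 3)
```

View pics/stand.png

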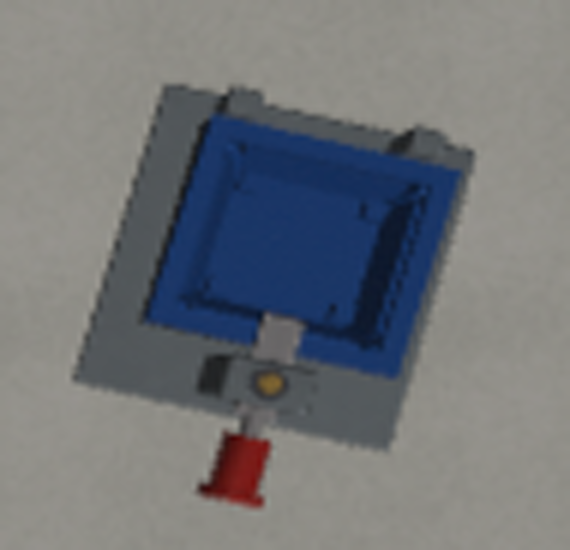

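View pics/stage.png

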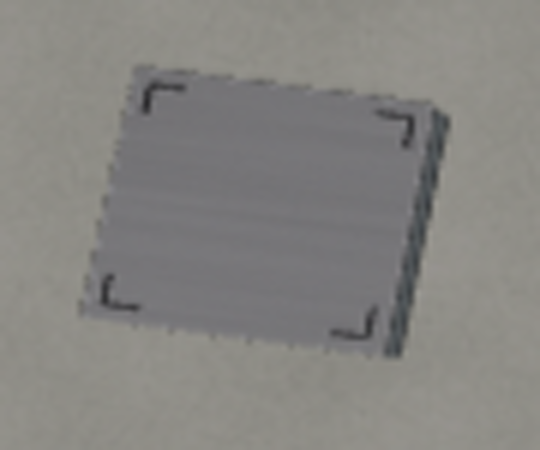

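```bash
python3 - <<'E'
from rig import *
from h import *
z=np.load('pics/top0.npz');p=z['p'];ci=camera_info('top')
print(R.from_rotvec(get_obs()['orientation']).as_matrix().round(3))
hsv=cv2.cvtColor(p,cv2.COLOR_RGB2HSV);S=hsv[...,1]>120;H=hsv[...,0]
def rect(m,z,box):
    mm=np.zeros_like(m);x0,y0,x1,y1=box;mm[y0:y1,x0:x1]=m[y0:y1,x0:x1]
    n,l,s,c=cv2.connectedComponentsWithStats(mm.astype(np.uint8));i=1+np.argmax(s[1:,4])
    cn=max(cv2.findContours((l==i).astype(np.uint8),0,cv2.CHAIN_APPROX_NONE)[0],key=len)[:,0]
    w=plane(ci,cn,z)[:,:2];r=cv2.minAreaRect((w*1000).astype(np.float32));print(np.round(r[0],1),np.round(r[1],1),round(r[2],2))
rect(S&(H>105)&(H<130),.088,(340,235,415,310))
rect(S&((H<8)|(H>172)),.097,(350,300,385,335))
C=cloud(ci,z['d'])
for zt in(.040,.045,.05):rect(C[...,2]>.028,zt,(190,220,280,310))
# stage height robust
q=C[245:282,213:255].reshape(-1,3);print(np.median(q[:,2]))
q=C[300:355,180:290].reshape(-1,3);print('table left',np.median(q[:,2]));q=C[240:300,270:300].reshape(-1,3);print('table right',np.median(q[:,2]))
E
```

```text
[[-0.905 -0.001  0.426]
 [-0.426  0.002 -0.905]
 [ 0.    -1.    -0.002]]
[ 575.3 -139.1] [96.5 95.7] 74.31
[ 477.1 -113.6] [20.5 27.3] 75.88
[607.5 200.2] [121.5 121.3] 81.07
[607.1 199.1] [120.9 120.7] 81.07
[606.6 198.1] [120.3 120.1] 81.07
0.043229415514268066
table left -0.00013588300937783515
table right -0.00017669365254291414
```

arm_command --plan "0.012 0.016 0.01 0 0 -3; 0.035 0.045 0.02 0 0 -8; 0.058 0.08 0.022 0 0 -13; 0.08 0.114 0.022 0 0 -18; 0.103 0.147 0.022 0 0 -23; 0.126 0.18 0.022 0 0 -28; 0.15 0.213 0.022 0 0 -33; 0.172 0.245 0.022 0 0 -37; 0.195 0.277 0.022 0 0 -40; 0.215 0.306 0.022 0 0 -41" --hand -1 --newtons 40

```text
time: 0.93
eef_pos: [0.4498, -0.1882, 0.2186]
orientation: [-0.288, -2.077, 2.071]
force: [-0.2, -1.0, 0.2]
finger_gap: 1.001
```

arm_command --plan "0.02 0.02 0 0 0 0; 0.045 0.045 0 0 0 0; 0.06 0.06 0 0 0 0; 0.065 0.066 0 0 0 0; 0.065 0.066 0 0 0 0; 0.065 0.066 0 0 0 0"

```text
time: 1.43
eef_pos: [0.5138, -0.1233, 0.2181]
orientation: [-0.287, -2.074, 2.071]
force: [-0.2, -0.0, -0.2]
finger_gap: 1.004
```

```bash
python3 - <<'E'
from rig import *
from h import *
import pickle
o=get_obs();p,d=read_camera('wrist');pickle.dump((o,p,d),open('pics/w1.pkl','wb'))
cv2.imwrite('pics/w1.png',p[:,:,::-1]);print(o['eef_pos'],R.from_rotvec(o['orientation']).as_matrix().round(3))
E
```

```text
[ 0.51382937 -0.12327771  0.21810758] [[-0.962 -0.002 -0.273]
 [ 0.273  0.002 -0.962]
 [ 0.002 -1.    -0.001]]
```

View pics/w1.png

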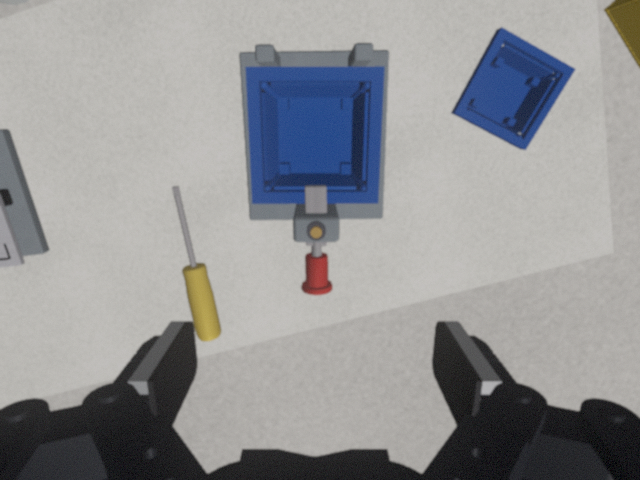

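The wrist view is square to the stand. The tray rim runs from (247,67) to (384,203), the knob body sits at (317,254-282) with its disc at rows 283-293, and the tongue is at (316,200).

```bash
python3 - <<'E'
from rig import *
from h import *
import pickle
o,p,d=pickle.load(open('pics/w1.pkl','rb'));ci=camera_info('wrist')
hsv=cv2.cvtColor(p,cv2.COLOR_RGB2HSV);S=hsv[...,1]>120;H=hsv[...,0]
m=(S&(H>105)&(H<130)).astype(np.uint8);m[:,400:]=0;m[:,:230]=0;m[230:]=0
n,l,s,c=cv2.connectedComponentsWithStats(m);i=1+np.argmax(s[1:,4])
cn=max(cv2.findContours((l==i).astype(np.uint8),0,cv2.CHAIN_APPROX_NONE)[0],key=len)[:,0]
w=plane(ci,cn,.088,o)[:,:2]*1000
r=cv2.minAreaRect(w.astype(np.float32));print('tray rect',r)
cen=np.array(r[0])
a=np.radians(r[2]-90 if r[2]>45 else r[2])
# line fits per side
ex=np.array([np.cos(a),np.sin(a)]);ey=np.array([-ex[1],ex[0]])
q=np.c_[(w-cen)@ex,(w-cen)@ey]
for nm,k,sg in(('+x',0,1),('-x',0,-1),('+y',1,1),('-y',1,-1)):
    sel=(abs(q[:,1-k])<40)&(q[:,k]*sg>44.5);f=np.polyfit(q[sel,1-k],q[sel,k],1);print(nm,sel.sum(),f.round(4))
print('yaw',a)
m=(S&((H<8)|(H>172))).astype(np.uint8);m[:,400:]=0;m[:,:230]=0
ys,xs=np.nonzero(m);W=plane(ci,np.c_[xs,ys],.093,o)[:,:2]*1000
qq=np.c_[(W-cen)@ex,(W-cen)@ey]
for r_ in range(ys.min(),ys.max()+1,2):
    k=ys==r_;print(r_,qq[k,0].mean().round(1),qq[k,1].min().round(1),qq[k,1].max().round(1))
C=cloud(ci,d,o)
b=C[20:240,230:400].reshape(-1,3)
print('rim z',np.median(C[195:200,270:295,2]),'floor',np.median(C[100:130,290:340,2]),'table',np.median(C[340:400,250:400,2]),'plate',C[245,5])
# depth-based tray centre
E
```

```text
tray rect ((574.5813598632812, -140.01307678222656), (95.13914489746094, 95.3140640258789), 74.12124633789062)
+x 116 [4.00000e-04 4.75716e+01]
-x 90 [  0.     -46.9026]
+y 115 [1.90000e-03 4.70613e+01]
-y 115 [ -0.     -47.1856]
yaw -0.2771365325169158
255 -87.8 -8.2 5.1
257 -89.4 -8.2 5.9
259 -91.1 -9.0 5.9
261 -92.7 -9.0 5.9
263 -94.4 -9.0 5.9
265 -96.1 -9.0 5.9
267 -97.7 -9.0 5.9
269 -99.4 -9.0 5.9
271 -101.1 -9.0 6.0
273 -102.8 -9.1 5.2
275 -104.5 -9.1 5.2
277 -106.2 -9.1 5.2
279 -107.9 -9.1 5.2
281 -109.6 -9.9 5.2
283 -111.3 -11.5 6.8
285 -113.0 -12.3 8.4
287 -114.8 -12.4 7.6
289 -116.5 -12.4 7.6
291 -118.2 -10.8 6.9
293 -120.0 -6.0 2.0
rim z 0.0882102016242729 floor 0.05124080080759505 table 0.00040117096731662194 plate [0.55956676 0.15367699 0.04438335]
```

arm_command --plan "-0.015 0.004 -0.01 0 0 0.5; -0.03 0.008 -0.035 0 0 1; -0.034 0.008 -0.065 0 0 1; -0.034 0.008 -0.095 0 0 1; -0.034 0.008 -0.12 0 0 1; -0.034 0.008 -0.138 0 0 1; -0.034 0.008 -0.144 0 0 1; -0.034 0.008 -0.144 0 0 1; -0.034 0.008 -0.144 0 0 1" --hand 0

```text
time: 2.23
eef_pos: [0.4796, -0.1176, 0.0751]
orientation: [-0.275, -2.081, 2.08]
force: [0.4, -0.0, 0.4]
finger_gap: 0.501
```

```bash
python3 - <<'E'
from rig import *
from h import *
o=get_obs();p,d=read_camera('wrist')
cv2.imwrite('pics/w2.png',p[:,:,::-1]);print(o['eef_pos'],o['force'])
E
```

```text
[ 0.47960141 -0.11764657  0.07506815] [ 0.43462753 -0.0090846   0.38389308]
```

View pics/w2.png

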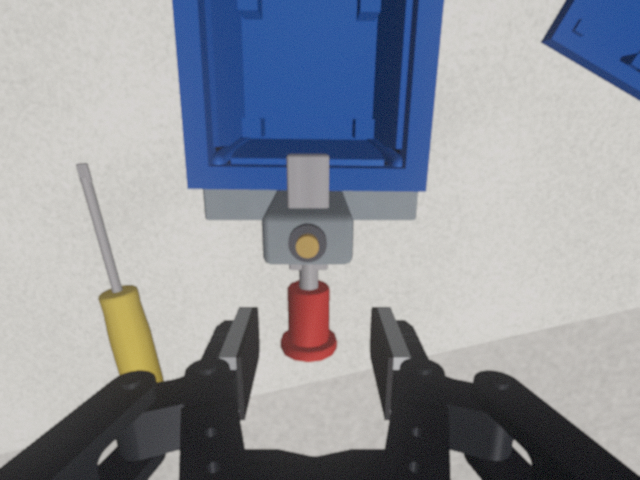

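The knob at column 308 is about 2 mm to the left of the finger midline at column 314. I'll nudge the gripper over and close.

arm_command --plan "0.0005 0.0023 -0.001 0 0 0; 0.0005 0.0023 -0.001 0 0 0; 0.0005 0.0023 -0.001 0 0 0"

```text
time: 2.53
eef_pos: [0.4819, -0.1151, 0.0758]
orientation: [-0.279, -2.083, 2.082]
force: [0.3, 0.1, 0.8]
finger_gap: 0.503
```

arm_command --plan "0 0 0 0 0 0; 0 0 0 0 0 0; 0 0 0 0 0 0; 0 0 0 0 0 0; 0 0 0 0 0 0; 0 0 0 0 0 0" --hand 1 --newtons 40

```text
time: 3.03
eef_pos: [0.4818, -0.1151, 0.0757]
orientation: [-0.278, -2.083, 2.082]
force: [-0.4, -0.0, 0.5]
finger_gap: 0.001
```

```bash
python3 - <<'E'
from rig import *
from h import *
o=get_obs();p,d=read_camera('wrist')
cv2.imwrite('pics/w3.png',p[:,:,::-1]);print(o['eef_pos'],o['force'])
E
```

```text
[ 0.48181155 -0.11514248  0.07570762] [-0.36133404 -0.03489587  0.45942212]
```

View pics/w3.png

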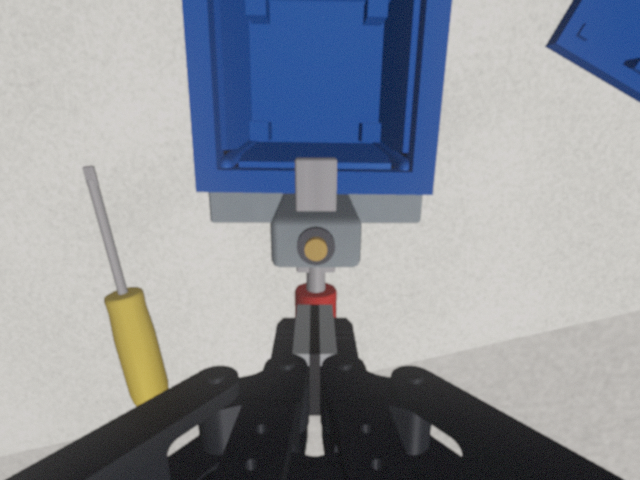

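```bash
python3 - <<'E'
from rig import *
from h import *
ci=camera_info('wrist');o=get_obs();p,d=read_camera('wrist')
print(o['eef_pos'],proj(ci,o['eef_pos'],o))
W=R.from_rotvec(o['orientation']).as_matrix()
C=cloud(ci,d,o)
for uv in [(315,308),(305,320),(315,340),(325,350),(305,380),(285,330),(345,330),(316,297),(316,292),(300,298),(316,165),(240,180),(315,205),(316,250)]:
    P=C[uv[1],uv[0]];print(uv,p[uv[1],uv[0]],P.round(4),'tool',((P-o['eef_pos'])@W).round(4))
p,d=read_camera('scene');cv2.imwrite('pics/s3.png',cv2.resize(p[120:270,200:400],None,fx=4,fy=4,interpolation=cv2.INTER_CUBIC)[:,:,::-1])
E
```

```text
[ 0.48179588 -0.11512382  0.07566993] [[315.46045912 290.66471243]]
(315, 308) [50 47 48] [ 0.4928 -0.1178  0.1175] tool [-0.0114 -0.0418 -0.0003]
(305, 320) [96 98 99] [ 0.4931 -0.1143  0.1257] tool [-0.0109 -0.05   -0.0037]
(315, 340) [42 41 41] [ 0.4924 -0.1177  0.1393] tool [-0.0111 -0.0636 -0.0003]
(325, 350) [94 90 95] [ 0.4912 -0.1205  0.1444] tool [-0.0107 -0.0687  0.0027]
(305, 380) [39 41 45] [ 0.4933 -0.1152  0.1602] tool [-0.0114 -0.0845 -0.003 ]
(285, 330) [50 51 52] [ 0.4911 -0.1066  0.1256] tool [-0.007  -0.0499 -0.0107]
(345, 330) [59 57 59] [ 0.4853 -0.1266  0.1248] tool [-0.0065 -0.0492  0.0102]
(316, 297) [139  61  57] [ 0.4898 -0.1175  0.1014] tool [-0.0085 -0.0257  0.0001]
(316, 292) [144 132 134] [ 0.4907 -0.1177  0.0984] tool [-0.0093 -0.0227  0.0002]
(300, 298) [112  50  47] [ 0.4902 -0.1108  0.0994] tool [-0.0071 -0.0237 -0.0064]
(316, 165) [152 150 155] [ 0.5399 -0.1309  0.0956] tool [-0.0602 -0.0198  0.0001]
(240, 180) [ 52  86 154] [ 0.5414 -0.1     0.0891] tool [-0.0537 -0.0133 -0.0301]
(315, 205) [152 151 153] [ 0.5255 -0.1266  0.0977] tool [-0.0453 -0.0219 -0.0003]
(316, 250) [172 147  94] [ 0.513  -0.1236  0.1142] tool [-0.0325 -0.0384  0.0001]
```

View pics/s3.png

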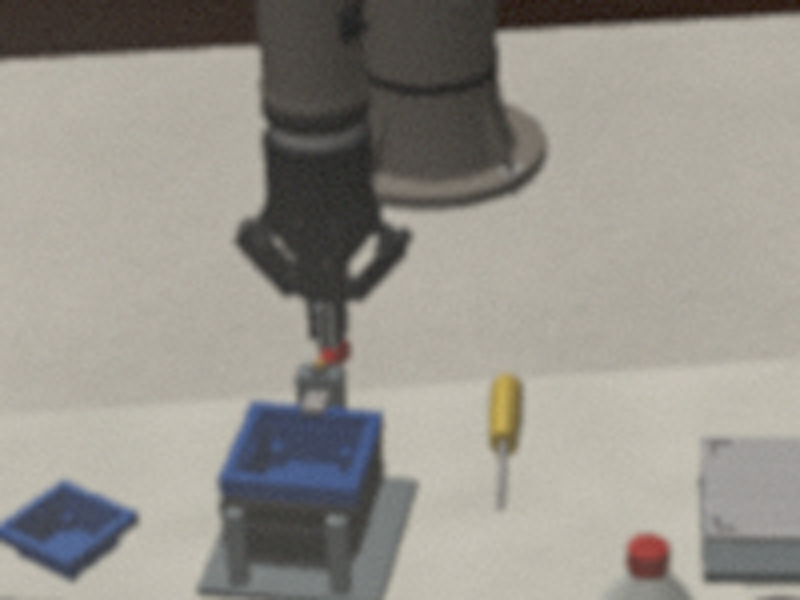

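The fingers closed above the knob: the wrist depth puts their tips near z≈0.115 while the reported TCP z is 0.076. I'll check the finger length with the scene camera as an independent view.

```bash
python3 - <<'E'
from rig import *
from h import *
ci=camera_info('scene');o=get_obs();p,d=read_camera('scene')
print(proj(ci,o['eef_pos']),proj(ci,o['eef_pos']+[0,0,.02]),proj(ci,o['eef_pos']+[0,0,.04]))
C=cloud(ci,d)
for r in range(186,222,2):
    print(r,[(c,p[r,c].tolist(),C[r,c].round(3).tolist()) for c in (280,283)])
print(get_obs()['time'], o['joint_pos'])
cw=camera_info('wrist')
pw,dw=read_camera('wrist');o=get_obs();Cw=cloud(cw,dw,o);W=R.from_rotvec(o['orientation']).as_matrix()
for r in range(298,330,2):print(r,pw[r,315],((Cw[r,315]-o['eef_pos'])@W).round(4))
E
```

```text
[[281.17987199 216.23559132]] [[280.82780646 210.46944139]] [[280.4711194  204.62759986]]
186 [(280, [62, 61, 58], [0.474, -0.113, 0.173]), (283, [54, 53, 50], [0.492, -0.105, 0.183])]
188 [(280, [58, 55, 53], [0.471, -0.113, 0.164]), (283, [51, 52, 48], [0.5, -0.106, 0.181])]
190 [(280, [56, 57, 55], [0.475, -0.114, 0.16]), (283, [57, 57, 56], [0.492, -0.106, 0.17])]
192 [(280, [60, 58, 54], [0.484, -0.114, 0.159]), (283, [55, 55, 54], [0.495, -0.106, 0.165])]
194 [(280, [61, 59, 56], [0.48, -0.115, 0.15]), (283, [58, 56, 55], [0.489, -0.106, 0.155])]
196 [(280, [89, 88, 87], [0.485, -0.115, 0.147]), (283, [69, 69, 66], [0.5, -0.107, 0.155])]
198 [(280, [81, 79, 75], [0.486, -0.115, 0.141]), (283, [78, 75, 73], [0.492, -0.107, 0.143])]
200 [(280, [80, 80, 79], [0.491, -0.116, 0.137]), (283, [82, 82, 77], [0.488, -0.107, 0.135])]
202 [(280, [83, 83, 80], [0.488, -0.116, 0.128]), (283, [82, 79, 78], [0.489, -0.108, 0.129])]
204 [(280, [84, 84, 82], [0.493, -0.117, 0.125]), (283, [81, 83, 78], [0.493, -0.108, 0.124])]
206 [(280, [102, 92, 87], [0.486, -0.117, 0.114]), (283, [93, 82, 79
[... 763 characters left out ...]
451493  0.99892772
 -1.71030584]
298 [151  61  59] [-0.0085 -0.0267 -0.0003]
300 [168  63  61] [-0.008  -0.0276 -0.0003]
302 [166  63  58] [-0.0067 -0.0267 -0.0003]
304 [126  59  58] [-0.0059 -0.0268 -0.0003]
306 [46 42 43] [-0.0114 -0.04   -0.0003]
308 [50 48 47] [-0.0111 -0.0411 -0.0003]
310 [50 50 52] [-0.0107 -0.042  -0.0003]
312 [49 48 48] [-0.0111 -0.0445 -0.0003]
314 [45 40 42] [-0.0113 -0.0463 -0.0003]
316 [48 43 41] [-0.0111 -0.0476 -0.0003]
318 [45 41 41] [-0.0102 -0.0471 -0.0003]
320 [44 42 44] [-0.0108 -0.0499 -0.0003]
322 [46 44 45] [-0.0104 -0.0506 -0.0003]
324 [48 48 44] [-0.0107 -0.0526 -0.0003]
326 [54 50 52] [-0.011  -0.0545 -0.0003]
328 [48 47 46] [-0.0114 -0.0566 -0.0003]
```

Both cameras agree that the true fingertips are about 40 mm behind the reported TCP, so I'll use tip z = TCP z + 0.040. I'll open, go down about 41 mm, and close.

arm_command --plan "0 0 0 0 0 0; 0 0 0 0 0 0; 0 0 0 0 0 0; 0 0 -0.008 0 0 0; 0 0 -0.02 0 0 0; 0 0 -0.032 0 0 0; 0 0 -0.04 0 0 0; 0 0 -0.042 0 0 0; 0 0 -0.042 0 0 0" --hand 0

```text
time: 4.03
eef_pos: [0.4811, -0.1149, 0.0328]
orientation: [-0.276, -2.082, 2.081]
force: [0.5, 0.5, -0.3]
finger_gap: 0.5
```

arm_command --plan "0 0 0 0 0 0; 0 0 0 0 0 0; 0 0 0 0 0 0; 0 0 0 0 0 0; 0 0 0 0 0 0; 0 0 0 0 0 0" --hand 1 --newtons 40

```text
time: 4.53
eef_pos: [0.4814, -0.1154, 0.0333]
orientation: [-0.277, -2.082, 2.082]
force: [-1.3, -0.9, 1.6]
finger_gap: 0.196
```

```bash
python3 - <<'E'
from rig import *
from h import *
o=get_obs();p,d=read_camera('wrist')
cv2.imwrite('pics/w4.png',p[:,:,::-1]);print(o['eef_pos'],o['force'])
E
```

```text
[ 0.48143269 -0.11540452  0.03330656] [-1.25170257 -0.94157514  1.62406014]
```

View pics/w4.png

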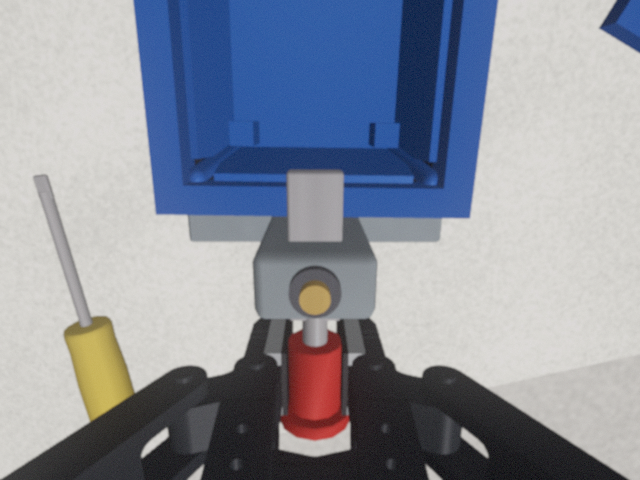

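The knob is held, with a gap of about 17 mm. Now I'll pull it out along the stand's -x.

arm_command --plan "-0.0039 0.001 0 0 0 0; -0.0077 0.0021 0 0 0 0; -0.0116 0.0031 0 0 0 0; -0.0154 0.0042 0 0 0 0; -0.0193 0.0052 0 0 0 0; -0.0232 0.0063 0 0 0 0; -0.027 0.0073 0 0 0 0; -0.029 0.0079 0 0 0 0; -0.03 0.0081 0 0 0 0; -0.03 0.0081 0 0 0 0"

```text
time: 5.42
eef_pos: [0.4525, -0.1076, 0.0334]
orientation: [-0.28, -2.083, 2.083]
force: [4.1, -2.5, -2.7]
finger_gap: 0.197
```

```bash
python3 - <<'E'
from rig import *
from h import *
o=get_obs();p,d=read_camera('wrist')
cv2.imwrite('pics/w5.png',p[:,:,::-1]);print(o['eef_pos'],o['force'])
E
```

```text
[ 0.45247432 -0.10758702  0.03341556] [ 4.07184933 -2.54592594 -2.71287691]
```

View pics/w5.png

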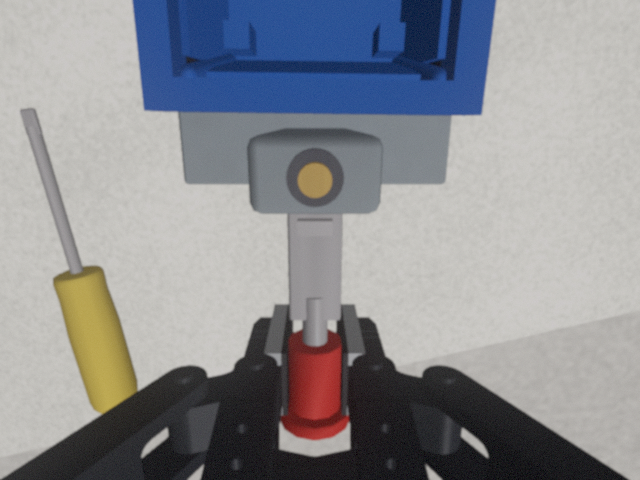

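The bolt is out about 30 mm and the tongue is clear at (315,265). I'll release, rise, and move over the tray's +y rim.

arm_command --plan "0 0 0 0 0 0; 0 0 0 0 0 0; 0 0 0 0 0 0; 0 0 0.01 0 0 0; 0 0 0.03 0 0 0; 0 0 0.06 0 0 0; 0.005 0 0.09 0 0 0; 0.03 0.002 0.105 0 0 -0.5; 0.06 0.004 0.107 0 0 -1; 0.09 0.006 0.107 0 0 -1" --hand 0

```text
time: 6.3
eef_pos: [0.5445, -0.1018, 0.1437]
orientation: [-0.303, -2.074, 2.075]
force: [0.4, -0.3, -0.1]
finger_gap: 0.501
```

arm_command --plan "0.025 0.002 0 0 0 0; 0.04 0.003 0 0 0 0; 0.044 0.0034 0 0 0 0; 0.044 0.0034 0 0 0 0; 0.044 0.0034 0 0 0 0" --hand 0.25

```text
time: 6.72
eef_pos: [0.5874, -0.0984, 0.1437]
orientation: [-0.301, -2.073, 2.075]
force: [-0.6, 0.2, -0.5]
finger_gap: 0.374
```

```bash
python3 - <<'E'
from rig import *
from h import *
import pickle
o=get_obs();p,d=read_camera('wrist');pickle.dump((o,p,d),open('pics/w6.pkl','wb'))
cv2.imwrite('pics/w6.png',p[:,:,::-1]);print(o['eef_pos'],o['force']);W=R.from_rotvec(o['orientation']).as_matrix();print(W.round(4))
ci=camera_info('wrist')
# predicted tip point (tool y=-0.04) and rim midpoints in pixels
P=o['eef_pos']+W@np.array([0,-.04,0]);print('tip px',proj(ci,P,o))
cen=np.array([.5748,-.140]);a=-.277;ex=np.array([np.cos(a),np.sin(a)]);ey=np.array([-ex[1],ex[0]])
for q in[(0,.0435),(.048,.048),(-.048,.048),(.0,.048),(0,.039)]:
    w=cen+q[0]*ex+q[1]*ey;print(q,w,proj(ci,[*w,.088],o))
E
```

```text
[ 0.5873836  -0.09838052  0.14371013] [-0.59986393  0.22562512 -0.50888138]
[[-9.607e-01  7.000e-03 -2.776e-01]
 [ 2.776e-01 -1.800e-03 -9.607e-01]
 [-7.200e-03 -1.000e+00 -2.000e-04]]
tip px [[315.76210512 333.50682168]]
(0, 0.0435) [ 0.586696   -0.09815821] [[315.18434504 255.01967867]]
(0.048, 0.048) [ 0.63409687 -0.10695637] [[306.86957384 174.39706801]]
(-0.048, 0.048) [ 0.54175637 -0.08070313] [[308.41067791 326.9261419 ]]
(0.0, 0.048) [ 0.58792662 -0.09382975] [[307.68450316 255.05379789]]
(0, 0.039) [ 0.58546538 -0.10248667] [[322.68464208 254.98555738]]
```

View pics/w6.png

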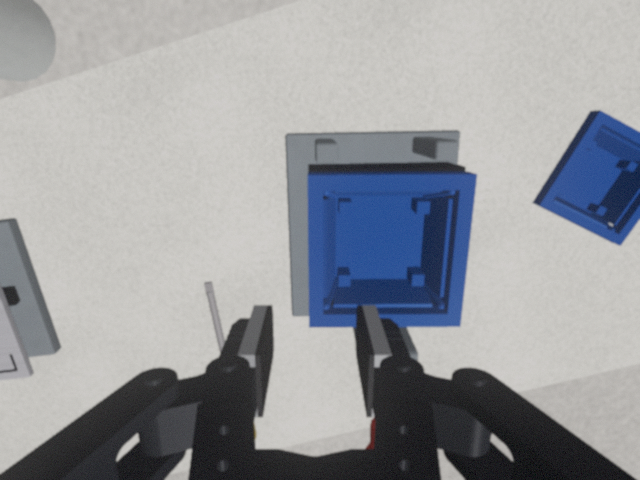

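The prediction matches the image: the rim's left edge is at column 308 and the fingers sit at columns 272 and 357 around it. Going down to put the tips about 10 mm below the rim's top.

arm_command --plan "-0.0006 0 -0.02 0 0.4 0; -0.0006 0 -0.045 0 0.4 0; -0.0006 0 -0.07 0 0.4 0; -0.0006 0 -0.09 0 0.4 0; -0.0006 0 -0.1 0 0.4 0; -0.0006 0 -0.104 0 0.4 0; -0.0006 0 -0.105 0 0.4 0; -0.0006 0 -0.105 0 0.4 0; -0.0006 0 -0.105 0 0.4 0"

```text
time: 7.52
eef_pos: [0.5878, -0.0989, 0.0405]
orientation: [-0.297, -2.07, 2.074]
force: [-1.4, -0.6, 0.5]
finger_gap: 0.371
```

```bash
python3 - <<'E'
from rig import *
from h import *
o=get_obs();p,d=read_camera('wrist')
cv2.imwrite('pics/w7.png',p[:,:,::-1]);print(o['eef_pos'],o['force'],R.from_rotvec(o['orientation']).as_matrix().round(3))
E
```

```text
[ 0.58779427 -0.09885175  0.04045395] [-1.43831456 -0.55838628  0.54167948] [[-0.961  0.003 -0.278]
 [ 0.278 -0.003 -0.961]
 [-0.004 -1.     0.002]]
```

View pics/w7.png

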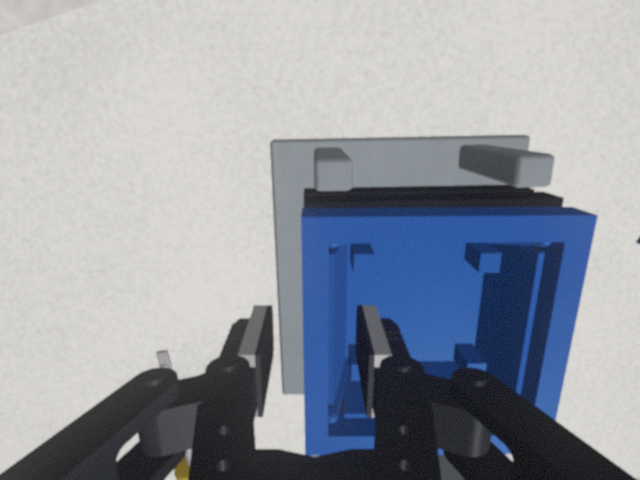

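The rim band at columns 303-330 is centred between the pads. I'll go down 2 mm more and close.

arm_command --plan "-0.0005 0.0002 -0.0025 0 0 0; -0.0005 0.0002 -0.0025 0 0 0; -0.0005 0.0002 -0.0025 0 0 0"

```text
time: 7.82
eef_pos: [0.5876, -0.0986, 0.0383]
orientation: [-0.298, -2.07, 2.074]
force: [0.4, 0.0, -0.0]
finger_gap: 0.378
```

arm_command --plan "0 0 0 0 0 0; 0 0 0 0 0 0; 0 0 0 0 0 0; 0 0 0 0 0 0; 0 0 0 0 0 0; 0 0 0 0 0 0" --hand 1 --newtons 60

```text
time: 8.32
eef_pos: [0.5879, -0.0988, 0.0389]
orientation: [-0.299, -2.07, 2.075]
force: [-1.5, 0.5, 4.4]
finger_gap: 0.124
```

The gap (10.5 mm) is a little wider than the 9 mm band and there is +4 N upward, so the inner tip may be sitting on the sloped wall. I'll re-grip 2.5 mm higher.

arm_command --plan "0 0 0 0 0 0; 0 0 0 0 0 0; 0 0 0.0025 0 0 0; 0 0 0.0025 0 0 0; 0 0 0.0025 0 0 0" --hand 0.4

```text
time: 8.73
eef_pos: [0.5879, -0.0987, 0.0412]
orientation: [-0.299, -2.07, 2.075]
force: [-0.0, -0.4, -0.5]
finger_gap: 0.302
```

arm_command --plan "0 0 0 0 0 0; 0 0 0 0 0 0; 0 0 0 0 0 0; 0 0 0 0 0 0; 0 0 0 0 0 0; 0 0 0 0 0 0" --hand 1 --newtons 60

```text
time: 9.23
eef_pos: [0.5879, -0.0989, 0.0415]
orientation: [-0.299, -2.07, 2.075]
force: [-0.7, -0.4, 3.1]
finger_gap: 0.117
```

arm_command --plan "0 0 0.003 0 0 0; 0 0 0.006 0 0 0; 0 0 0.01 0 0 0; 0 0 0.015 0 0 0; 0 0 0.02 0 0 0; 0 0 0.025 0 0 0; 0 0 0.025 0 0 0; 0 0 0.025 0 0 0"

```text
time: 9.9
eef_pos: [0.5884, -0.0989, 0.0671]
orientation: [-0.301, -2.07, 2.076]
force: [0.4, 0.7, -1.0]
finger_gap: 0.107
```

```bash
python3 - <<'E'
from rig import *
from h import *
o=get_obs();p,d=read_camera('wrist')
cv2.imwrite('pics/w8.png',p[:,:,::-1]);print(o['eef_pos'],o['force'])
p,d=read_camera('scene');cv2.imwrite('pics/s8.png',cv2.resize(p[120:270,200:400],None,fx=4,fy=4,interpolation=cv2.INTER_CUBIC)[:,:,::-1])
E
```

```text
[ 0.58839067 -0.09891     0.0670965 ] [ 0.35643657  0.68011955 -0.98795002]
```

View pics/w8.png

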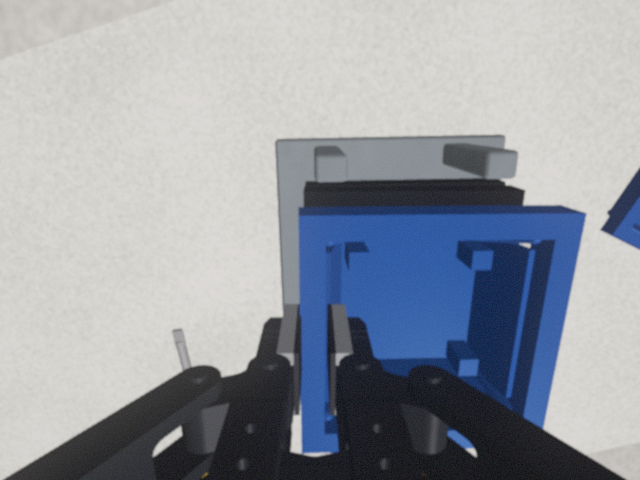

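View pics/s8.png

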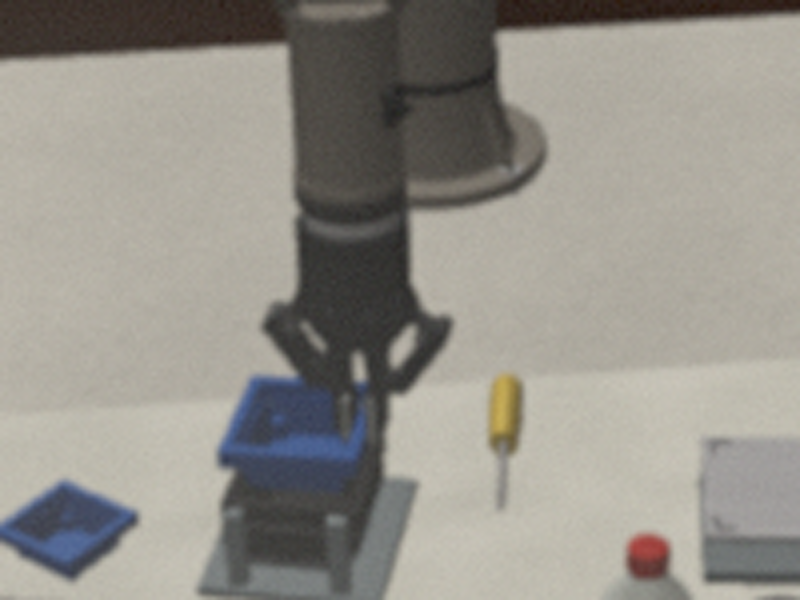

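The blue tray alone is up (about 1 N, level) and the black trays have stayed. I'll carry it up and across, pausing to see the stage.

arm_command --plan "0 0 0.01 0 0 0; 0 0 0.025 0 0 0; 0 0 0.045 0 0 0; 0 0 0.065 0 0 0; 0 0.005 0.08 0 0 0; 0.002 0.015 0.085 0 0 1; 0.004 0.035 0.087 0 0 2; 0.006 0.06 0.087 0 0 3; 0.008 0.088 0.087 0 0 4; 0.01 0.116 0.087 0 0 5"

```text
time: 10.83
eef_pos: [0.5973, 0.0188, 0.153]
orientation: [-0.21, -2.12, 2.124]
force: [-0.7, 0.4, -1.7]
finger_gap: 0.112
```

arm_command --plan "0.002 0.028 0 0 0 1; 0.004 0.056 0 0 0 2; 0.006 0.08 0 0 0 2; 0.008 0.095 0 0 0 2; 0.008 0.1 0 0 0 2; 0.008 0.1 0 0 0 2; 0.008 0.1 0 0 0 2"

```text
time: 11.42
eef_pos: [0.6051, 0.1178, 0.1526]
orientation: [-0.173, -2.137, 2.144]
force: [-0.1, -1.3, -1.1]
finger_gap: 0.107
```

```bash
python3 - <<'E'
from rig import *
from h import *
import pickle
o=get_obs();p,d=read_camera('wrist');pickle.dump((o,p,d),open('pics/w9.pkl','wb'))
cv2.imwrite('pics/w9.png',p[:,:,::-1]);print(o['eef_pos'],o['force'],o['finger_gap'],R.from_rotvec(o['orientation']).as_matrix().round(4))
E
```

```text
[0.60509387 0.11775159 0.15255006] [-0.14512447 -1.28974015 -1.12934428] 0.10713918069581191 [[-0.9875  0.003  -0.1578]
 [ 0.1578 -0.0037 -0.9875]
 [-0.0035 -1.      0.0032]]
```

View pics/w9.png

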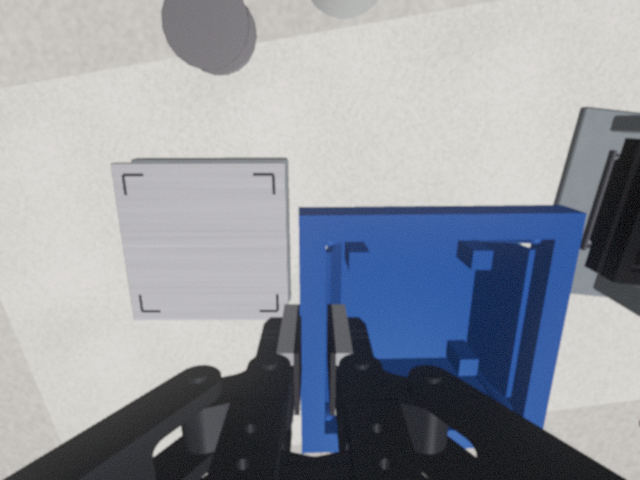

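The stage plate is at (114-289, 158-319) and nearly square to the view, next to the held tray. I'll measure the plate pose and height and the tray pose in the tool frame.

```bash
cat > m9.py <<'E'
from rig import *
from h import *
import pickle,sys
o,p,d=pickle.load(open('pics/w9.pkl','rb'));ci=camera_info('wrist');W=R.from_rotvec(o['orientation']).as_matrix()
C=cloud(ci,d,o)
pl=C[190:300,150:265].reshape(-1,3);zp=np.median(pl[:,2]);print('plate z',zp,'table',np.median(C[80:140,300:520,2]),np.median(C[330:360,120:180,2]))
A=np.c_[pl[:,:2],np.ones(len(pl))];print('plane',np.linalg.lstsq(A,pl[:,2],rcond=None)[0])
m=((C[...,2]>zp-.012)&(C[...,2]<zp+.015)).astype(np.uint8);m[:,293:]=0;m[:140]=0;m[335:]=0;m[:,:100]=0
m=cv2.morphologyEx(m,cv2.MORPH_OPEN,np.ones((5,5)));m=cv2.morphologyEx(m,cv2.MORPH_CLOSE,np.ones((5,5)))
cn=max(cv2.findContours(m,0,cv2.CHAIN_APPROX_NONE)[0],key=len)[:,0]
w=plane(ci,cn,zp,o)[:,:2]*1000;r=cv2.minAreaRect(w.astype(np.float32));print('stage',r)
# dark corner marks
g=p[...].mean(2)
mk=(g<85).astype(np.uint8);mk2=np.zeros_like(mk);mk2[168:315,118:283]=mk[168:315,118:283]
n,l,s,c=cv2.connectedComponentsWithStats(mk2)
pts=[]
for i in range(1,n):
    if s[i,4]>15:
        yy,xx=np.nonzero(l==i);sx=-1 if c[i][0]<200 else 1;sy=-1 if c[i][1]<240 else 1
        k=np.argmax(sx*xx+sy*yy);q=(xx[k],yy[k]);pts.append(q);print(s[i],q)
Q=plane(ci,pts,zp,o)[:,:2]*1000;print(Q.round(1),'mean',Q.mean(0))
hsv=cv2.cvtColor(p,cv2.COLOR_RGB2HSV);b=((hsv[...,1]>120)&(hsv[...,0]>105)&(hsv[...,0]<130)).astype(np.uint8)
# tray edges, rim top plane
zr=o['eef_pos'][2]+.0465
rim=C[214:235,340:560].reshape(-1,3);print('rim far z rel',np.median(rim[:,2])-o['eef_pos'][2]);print('left band',np.median(C[240:290,306:322,2])-o['eef_pos'][2],'right band',np.median(C[240:290,562:572,2])-o['eef_pos'][2])
def tl(uv): return ((plane(ci,uv,zr,o)-o['eef_pos'])@W)*1000
# left edge: rows 220-290
L=[(r,np.nonzero(b[r,280:])[0][0]+280-.5) for r in range(220,300,4)]
Rr=[(r,np.nonzero(b[r])[0][-1]+.5) for r in range(225,400,8)]
T=[(np.nonzero(b[:,c])[0][0]-.5,c) for c in range(320,570,10)]
for nm,e in(('L',L),('R',Rr),('T',T)):
    e=np.array(e);t=tl(e[:,::-1]);print(nm,'x',t[:,0].min().round(1),t[:,0].max().round(1),'z',t[:,2].mean().round(2),'fit',np.polyfit(t[:,0],t[:,2],1).round(4) if nm!='T' else np.polyfit(t[:,2],t[:,0],1).round(4))
E
python3 m9.py
```

```text
plate z 0.04437034371314749 table 0.001106366861482716 0.0009765013973637438
plane [ 0.10087187 -0.11932018  0.00748787]
stage ((606.8678588867188, 198.63795471191406), (119.89314270019531, 120.02293395996094), 81.06671142578125)Traceback (most recent call last):
  File "m9.py", line 21, in <module>
    Q=plane(ci,pts,zp,o)[:,:2]*1000;print(Q.round(1),'mean',Q.mean(0))
      ~~~~~^^^^^^^^^^^^^
  File "h.py", line 15, in plane
    o,d=ray(ci,uv,obs);return o+d*((z-o[2])/d[:,2])[:,None]
        ~~~^^^^^^^^^^^
  File "h.py", line 12, in ray
    d=np.c_[(uv[:,0]-cx)/f,-(uv[:,1]-cy)/f,-np.ones(len(uv))]
             ~~^^^^^
IndexError: index 0 is out of bounds for axis 1 with size 0
```

```bash
sed -i '/^Q=plane/d' m9.py; python3 m9.py | tail -5; python3 - <<'E'
from h import *;import pickle
from rig import *
o,p,d=pickle.load(open('pics/w9.pkl','rb'));C=cloud(camera_info('wrist'),d,o)
for r in(180,230,290):print([round(float(C[r,c,2]),4) for c in(145,180,220,270)],(d[190:300,150:265]==0).mean())
E
```

```text
rim far z rel 0.045276697454257
left band 0.046745360824944515 right band 0.04385180954284579
L x -45.4 -18.3 z -5.37 fit [ 0.0062 -5.1736]
R x -43.5 21.6 z 88.95 fit [-0.0906 87.8315]
T x -50.1 -47.6 z 40.3 fit [-1.94000e-02 -4.85215e+01]
[0.0435, 0.043, 0.0443, 0.0452] 0.0031620553359683794
[0.0442, 0.044, 0.0446, 0.0443] 0.0031620553359683794
[0.045, 0.0443, 0.0434, 0.045] 0.0031620553359683794
```

```bash
python3 - <<'E'
from h import *;import pickle
from rig import *
o,p,d=pickle.load(open('pics/w9.pkl','rb'));C=cloud(camera_info('wrist'),d,o)
W=R.from_rotvec(o['orientation']).as_matrix();T=(C-o['eef_pos'])@W*1000
def fit(m,n):
    q=T[m];med=np.median(q[:,1]);q=q[abs(q[:,1]-med)<6];A=np.c_[q[:,0],q[:,2],np.ones(len(q))];f=np.linalg.lstsq(A,q[:,1],rcond=None)[0];print(n,len(q),f.round(4),'std',(q[:,1]-A@f).std().round(2))
m=np.zeros((480,640),bool);m[215:236,310:572]=1;fit(m,'far rim')
m[215:290,305:322]=1;fit(m,'far+left')
m=np.zeros((480,640),bool);m[270:350,365:455]=1;fit(m,'floor')
m=np.zeros((480,640),bool);m[180:310,140:280]=1;fit(m,'plate')
E
```

```text
far rim 5476 [ 1.22000e-02  3.61000e-02 -4.60789e+01] std 0.59
far+left 6498 [ 1.40000e-03  3.64000e-02 -4.65638e+01] std 0.59
floor 7047 [-6.100e-03  3.310e-02 -9.617e+00] std 0.66
plate 18136 [-2.600000e-03  3.000000e-03  1.081504e+02] std 0.68
```

The tray droops 2° (0.034 rad), so I'll tilt it back level while moving over the plate, stop about 28 mm above it, and look.

arm_command --plan "0.001 0.015 0 -0.5 0.1 -0.1; 0.003 0.04 0 -1 0.2 -0.2; 0.005 0.068 0 -1.5 0.3 -0.3; 0.0065 0.096 0 -1.95 0.3 -0.3; 0.0072 0.115 -0.01 -1.95 0.3 -0.3; 0.0072 0.1217 -0.03 -1.95 0.3 -0.3; 0.0072 0.1217 -0.055 -1.95 0.3 -0.3; 0.0072 0.1217 -0.075 -1.95 0.3 -0.3; 0.0072 0.1217 -0.085 -1.95 0.3 -0.3; 0.0072 0.1217 -0.0875 -1.95 0.3 -0.3"

```text
time: 12.3
eef_pos: [0.6114, 0.235, 0.0623]
orientation: [-0.176, -2.087, 2.177]
force: [0.3, -0.2, -0.6]
finger_gap: 0.112
```

arm_command --plan "0 0 0 0 0 0; 0 0 0 0 0 0"

```text
time: 12.47
eef_pos: [0.6125, 0.2335, 0.0631]
orientation: [-0.18, -2.085, 2.177]
force: [0.1, -0.4, -0.4]
finger_gap: 0.112
```

```bash
python3 - <<'E'
from rig import *
from h import *
import pickle
o=get_obs();p,d=read_camera('wrist');pickle.dump((o,p,d),open('pics/w10.pkl','wb'))
cv2.imwrite('pics/w10.png',p[:,:,::-1]);W=R.from_rotvec(o['orientation']).as_matrix();print(o['eef_pos'],o['force'],o['finger_gap'],W.round(4))
C=cloud(camera_info('wrist'),d,o)
def fit(m,n):
    q=C[m]*1000;med=np.median(q[:,2]);q=q[abs(q[:,2]-med)<6];A=np.c_[q[:,:2]-q[:,:2].mean(0),np.ones(len(q))];f=np.linalg.lstsq(A,q[:,2],rcond=None)[0];print(n,len(q),f.round(4))
m=np.zeros((480,640),bool);m[215:236,310:572]=1;m[215:290,305:322]=1;fit(m,'rim')
m=np.zeros((480,640),bool);m[270:350,365:455]=1;fit(m,'floor')
p,d=read_camera('top');np.savez('pics/t10.npz',p=p,d=d);cv2.imwrite('pics/t10.png',cv2.resize(p[200:320,180:300],None,fx=5,fy=5,interpolation=cv2.INTER_CUBIC)[:,:,::-1])
E
```

```text
[0.61247961 0.23347156 0.06314121] [ 0.13505248 -0.40556639 -0.42669139] 0.1123436697542304 [[-0.9855 -0.0056 -0.1693]
 [ 0.1694 -0.0424 -0.9846]
 [-0.0017 -0.9991  0.0428]]
rim 6504 [-1.7000e-03 -5.3000e-03  1.0996e+02]
floor 7047 [-3.40000e-03 -7.00000e-03  7.31576e+01]
```

View pics/w10.png

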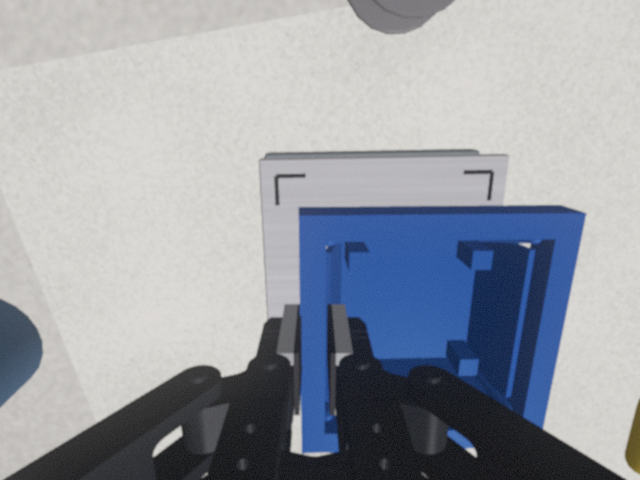

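View pics/t10.png

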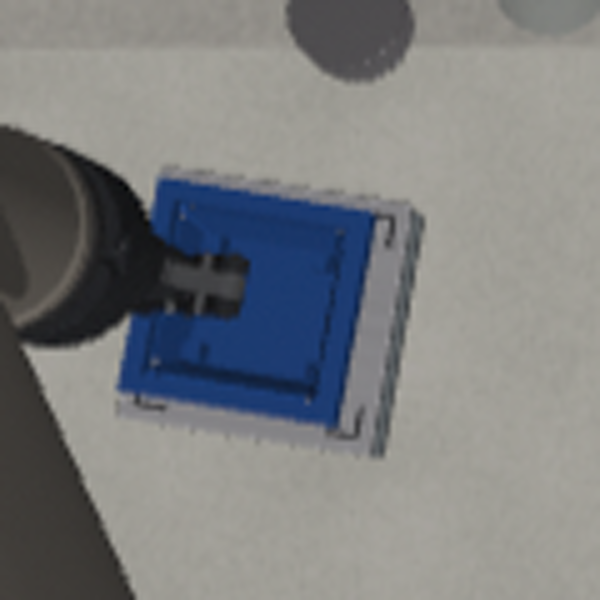

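```bash
cat > rel.py <<'E'
from rig import *
from h import *
import pickle
def blue(p):
    h=cv2.cvtColor(p,cv2.COLOR_RGB2HSV);return ((h[...,1]>120)&(h[...,0]>105)&(h[...,0]<130)).astype(np.uint8)
def line(P): # fit 2D line, return point, unit dir
    vx,vy,x,y=cv2.fitLine(P.astype(np.float32),cv2.DIST_HUBER,0,.01,.01).ravel();return np.array([x,y]),np.array([vx,vy])
a0=np.radians(-8.93);ex=np.array([np.cos(a0),np.sin(a0)]);ey=np.array([-ex[1],ex[0]])
def wrist(f,zr,zp=.0438):
    o,p,d=pickle.load(open(f,'rb'));ci=camera_info('wrist');b=blue(p);s=np.array([606.9,198.6])
    L=np.array([(np.nonzero(b[r,285:])[0][0]+285-.5,r) for r in range(222,298,3)])
    T=np.array([(c,np.nonzero(b[150:,c])[0][0]+150-.5) for c in range(320,550,5)])
    for nm,e in(('trayL(+y)',L),('trayT(+x)',T)):
        q=plane(ci,e,zr,o)[:,:2]*1000;c,v=line(q);ang=np.degrees(np.arctan2(v[1],v[0]));print(nm,'stageframe mid',((c-s)@ex).round(2),((c-s)@ey).round(2),'ang',ang.round(2))
    g=p.astype(int);wh=((g.max(2)-g.min(2))<14)
    return o,p,ci
if __name__=='__main__':
    wrist('pics/w10.pkl',.110)
    z=np.load('pics/t10.npz');ci=camera_info('top');b=blue(z['p']);b[:,:200]=0;b[:,262:]=0;b[:230]=0;b[290:]=0
    cn=max(cv2.findContours(b,0,cv2.CHAIN_APPROX_NONE)[0],key=len)[:,0]
    r=cv2.minAreaRect((plane(ci,cn,.110)[:,:2]*1000).astype(np.float32));c=np.array(r[0])-[607.0,199.3];print('top',r,c@ex,c@ey)
E
python3 rel.py
```

```text
trayL(+y) stageframe mid 33.61 42.2 ang -9.44
trayT(+x) stageframe mid 48.85 2.29 ang 80.25
top ((605.8544311523438, 193.35833740234375), (97.34292602539062, 94.3249282836914), 80.8595199584961) -0.2093727122478194 -6.047466037645338
```

Both cameras agree that the tray is about 6 mm short along the stage's y and about 0.5° off. I'll correct that.

arm_command --plan "0 0.003 0 0.2 0 0.3; 0.0002 0.0063 -0.005 0.35 0 0.5; 0.0002 0.0063 -0.01 0.35 0 0.5; 0.0002 0.0063 -0.012 0.35 0 0.5; 0.0002 0.0063 -0.012 0.35 0 0.5; 0.0002 0.0063 -0.012 0.35 0 0.5"

```text
time: 13.07
eef_pos: [0.6126, 0.2409, 0.0514]
orientation: [-0.17, -2.098, 2.175]
force: [0.4, 0.3, -1.9]
finger_gap: 0.112
```

```bash
cat > chk.py <<'E'
import sys
from rel import *
n=sys.argv[1]
o=get_obs();p,d=read_camera('wrist');pickle.dump((o,p,d),open(f'pics/w{n}.pkl','wb'));pt,dt=read_camera('top')
cv2.imwrite(f'pics/w{n}.png',p[:,:,::-1]);print(o['eef_pos'].round(4) if hasattr(o['eef_pos'],'round') else o['eef_pos'],np.round(o['force'],2),o['finger_gap'],np.round(o['wrist_torque'],2))
C=cloud(camera_info('wrist'),d,o)
m=np.zeros((480,640),bool);m[215:236,310:572]=1;m[215:290,305:322]=1
q=C[m]*1000;q=q[abs(q[:,2]-np.median(q[:,2]))<6];A=np.c_[q[:,:2]-q[:,:2].mean(0),np.ones(len(q))];f=np.linalg.lstsq(A,q[:,2],rcond=None)[0];print('rim',f.round(4))
zr=f[2]/1000
wrist(f'pics/w{n}.pkl',zr)
ci=camera_info('top');b=blue(pt);b[:,:200]=0;b[:,265:]=0;b[:230]=0;b[295:]=0
cn=max(cv2.findContours(b,0,cv2.CHAIN_APPROX_NONE)[0],key=len)[:,0]
r=cv2.minAreaRect((plane(ci,cn,zr)[:,:2]*1000).astype(np.float32));c=np.array(r[0])-[607.0,199.3];print('top',r,c@ex,c@ey)
E
python3 chk.py 11
```

```text
[0.6126 0.2409 0.0514] [ 0.45  0.26 -1.88] 0.11188354347400521 [ 0.1  -0.04  0.02]
rim [1.70000e-03 9.00000e-04 9.80217e+01]
trayL(+y) stageframe mid 32.48 49.51 ang -8.88
trayT(+x) stageframe mid 48.2 9.42 ang 80.89
top ((605.8523559570312, 199.8830108642578), (97.69461059570312, 95.71047973632812), 81.42491149902344) -1.224232544983202 0.3977979298692218
```

The tray is level, square and within about 1 mm. I'll make a small trim and lower slowly to feel for contact.

arm_command --plan "0.0001 -0.0009 -0.002 0 0 0; 0.0001 -0.0009 -0.004 0 0 0; 0.0001 -0.0009 -0.006 0 0 0; 0.0001 -0.0009 -0.008 0 0 0; 0.0001 -0.0009 -0.0095 0 0 0; 0.0001 -0.0009 -0.0105 0 0 0; 0.0001 -0.0009 -0.011 0 0 0; 0.0001 -0.0009 -0.011 0 0 0"

```text
time: 13.83
eef_pos: [0.6131, 0.24, 0.0408]
orientation: [-0.171, -2.099, 2.175]
force: [-1.0, 0.4, -1.2]
finger_gap: 0.108
```

```bash
python3 chk.py 12
```

```text
[0.6131 0.24   0.0408] [-0.99  0.41 -1.2 ] 0.10753674465569095 [0.08 0.01 0.03]
rim [1.3000e-03 2.0000e-03 8.7359e+01]
trayL(+y) stageframe mid 33.94 48.74 ang -8.93
trayT(+x) stageframe mid 48.71 4.99 ang 80.91
top ((606.612060546875, 199.23599243164062), (97.71344757080078, 94.31546783447266), 80.42005157470703) -0.3733013869750261 -0.12345064836090339
```

arm_command --plan "-0.0003 -0.0002 -0.0005 0 0 0; -0.0003 -0.0002 -0.001 0 0 0; -0.0003 -0.0002 -0.0015 0 0 0; -0.0003 -0.0002 -0.002 0 0 0; -0.0003 -0.0002 -0.0025 0 0 0; -0.0003 -0.0002 -0.0025 0 0 0"

```text
time: 14.43
eef_pos: [0.6128, 0.2399, 0.0383]
orientation: [-0.171, -2.099, 2.175]
force: [-0.4, -0.2, -0.4]
finger_gap: 0.114
```

arm_command --plan "0 0 -0.0005 0 0 0; 0 0 -0.001 0 0 0; 0 0 -0.001 0 0 0; 0 0 -0.001 0 0 0"

```text
time: 14.77
eef_pos: [0.6129, 0.24, 0.0376]
orientation: [-0.171, -2.1, 2.175]
force: [-0.3, -1.0, -0.1]
finger_gap: 0.115
```

arm_command --plan "0 0 -0.0005 0 0 0; 0 0 -0.001 0 0 0; 0 0 -0.001 0 0 0; 0 0 -0.001 0 0 0"

```text
time: 15.1
eef_pos: [0.6129, 0.2402, 0.0374]
orientation: [-0.172, -2.1, 2.175]
force: [-1.7, -0.1, 6.0]
finger_gap: 0.11
```

Contact felt: 6 N upward and the descent stopped at TCP z 0.0374. I'll check the pose before letting go.

```bash
python3 chk.py 13
```

```text
[0.6129 0.2402 0.0374] [-1.67 -0.05  6.  ] 0.10950052498672823 [-0.2   0.46  0.07]
rim [-1.00000e-04 -6.60000e-03  8.44439e+01]
trayL(+y) stageframe mid 34.78 48.93 ang -9.85
trayT(+x) stageframe mid 48.49 10.5 ang 80.71
top ((606.4946899414062, 199.03689575195312), (97.56681060791016, 96.66999053955078), 81.69425201416016) -0.45834399933047343 -0.3383531866764129
```

View pics/w13.png

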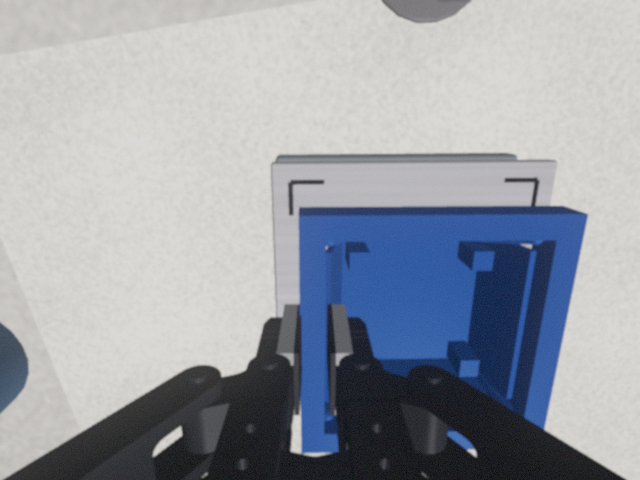

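The tray is centred within 1 mm and stands on the plate. Releasing and rising.

arm_command --plan "0 0 0 0 0 0; 0 0 0 0 0 0; 0 0 0 0 0 0; 0 0 0 0 0 0; 0 0 0.004 0 0 0; 0 0 0.012 0 0 0; 0 0 0.03 0 0 0; 0 0 0.055 0 0 0; 0 0 0.08 0 0 0; 0 0 0.09 0 0 0" --hand 0.4

```text
time: 16.03
eef_pos: [0.6153, 0.2415, 0.1325]
orientation: [-0.179, -2.107, 2.173]
force: [0.2, 0.4, 1.7]
finger_gap: 0.297
```

```bash
python3 - <<'E'
from rel import *
o=get_obs();p,d=read_camera('wrist');pickle.dump((o,p,d),open('pics/w14.pkl','wb'));cv2.imwrite('pics/w14.png',p[:,:,::-1])
pt,dt=read_camera('top');ci=camera_info('top');cw=camera_info('wrist')
s0=np.array([607.0,199.0])
for nm,im,c,oo,box in(('top',pt,ci,None,(200,230,265,295)),('wrist',p,cw,o,(250,150,560,470))):
    b=blue(im);k=np.zeros_like(b);x0,y0,x1,y1=box;k[y0:y1,x0:x1]=b[y0:y1,x0:x1]
    cn=max(cv2.findContours(k,0,cv2.CHAIN_APPROX_NONE)[0],key=len)[:,0]
    r=cv2.minAreaRect((plane(c,cn,.0838,oo)[:,:2]*1000).astype(np.float32));q=np.array(r[0])-s0;print(nm,r,q@ex,q@ey)
print(o['eef_pos'])
E
```

```text
top ((605.951416015625, 199.0687255859375), (96.966064453125, 96.81407165527344), 80.84825897216797) -1.0465419205394313 -0.09487669368101702
wrist ((606.341796875, 200.1857452392578), (95.01010131835938, 96.28234100341797), 80.73501586914062) -0.8342853217988427 1.0692011634923215
[0.61526917 0.24149573 0.13250722]
```

View pics/w14.png

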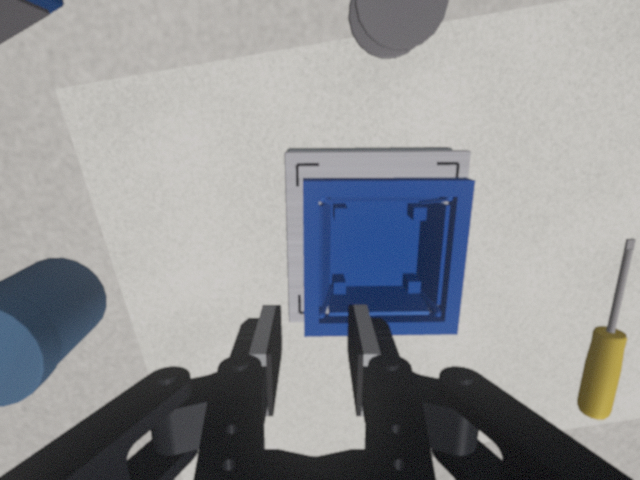

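The tray stands free, within about 1 mm and 0.3° of the plate. Now back to the knob.

```bash
python3 - <<'E'
from rig import *
from h import *
o=get_obs();print((R.from_rotvec([-0.278,-2.083,2.083])*R.from_rotvec(o['orientation']).inv()).as_rotvec(degrees=True).round(2))
print(R.from_rotvec([-0.278,-2.083,2.083]).as_matrix().round(3))
E
```

```text
[ 1.82 -0.11 -5.8 ]
[[-0.966  0.003 -0.259]
 [ 0.259 -0.    -0.966]
 [-0.003 -1.    -0.   ]]
```

arm_command --plan "0 0 0.005 0 0 0; -0.008 -0.018 0.01 0.3 0 -1; -0.02 -0.044 0.01 0.6 0 -2; -0.034 -0.074 0.01 1 0 -3; -0.048 -0.104 0.01 1.4 -0.1 -4; -0.062 -0.134 0.01 1.8 -0.1 -5; -0.076 -0.164 0.01 1.8 -0.1 -5.8; -0.09 -0.194 0.01 1.8 -0.1 -5.8; -0.104 -0.224 0.01 1.8 -0.1 -5.8; -0.118 -0.254 0.01 1.8 -0.1 -5.8" --hand 0

```text
time: 16.97
eef_pos: [0.4947, -0.0142, 0.1394]
orientation: [-0.275, -2.081, 2.082]
force: [0.1, 0.1, -0.7]
finger_gap: 0.498
```

arm_command --plan "-0.013 -0.028 -0.01 0 0 0; -0.026 -0.056 -0.015 0 0 0; -0.037 -0.08 -0.02 0 0 0; -0.0415 -0.09 -0.025 0 0 0; -0.042 -0.0934 -0.03 0 0 0; -0.042 -0.0934 -0.03 0 0 0; -0.042 -0.0934 -0.03 0 0 0"

```text
time: 17.55
eef_pos: [0.4532, -0.1055, 0.1089]
orientation: [-0.271, -2.084, 2.082]
force: [-0.0, 0.1, -0.0]
finger_gap: 0.498
```

```bash
python3 - <<'E'
from rig import *
from h import *
o=get_obs();p,d=read_camera('wrist')
cv2.imwrite('pics/w15.png',p[:,:,::-1]);print(o['eef_pos'],o['force'])
E
```

```text
[ 0.45319239 -0.10550936  0.1089051 ] [-0.02972934  0.09506785 -0.01818826]
```

View pics/w15.png

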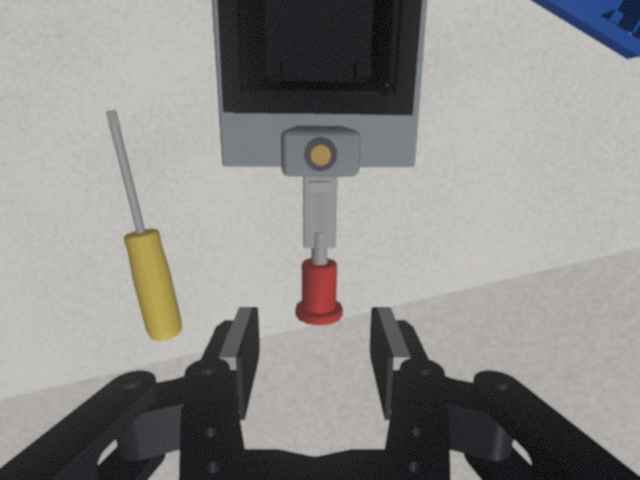

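The bolt is still out and two black trays remain. The knob at column 320 is about 2 mm off the midline, so I'll correct that, go down and grip.

arm_command --plan "-0.0005 -0.002 -0.01 0 0 0; -0.0005 -0.002 -0.03 0 0 0; -0.0005 -0.002 -0.05 0 0 0; -0.0005 -0.002 -0.066 0 0 0; -0.0005 -0.002 -0.074 0 0 0; -0.0005 -0.002 -0.0755 0 0 0; -0.0005 -0.002 -0.0755 0 0 0; -0.0005 -0.002 -0.0755 0 0 0"

```text
time: 18.27
eef_pos: [0.4542, -0.1069, 0.0345]
orientation: [-0.272, -2.086, 2.084]
force: [-0.4, 0.1, -0.4]
finger_gap: 0.501
```

arm_command --plan "0 0 0 0 0 0; 0 0 0 0 0 0; 0 0 0 0 0 0; 0 0 0 0 0 0; 0 0 0 0 0 0; 0 0 0 0 0 0" --hand 1 --newtons 40

```text
time: 18.77
eef_pos: [0.4552, -0.1083, 0.0357]
orientation: [-0.276, -2.085, 2.086]
force: [-1.5, -2.8, 6.5]
finger_gap: 0.192
```

arm_command --plan "0.0039 -0.001 0 0 0 0; 0.0077 -0.002 0 0 0 0; 0.0116 -0.003 0 0 0 0; 0.0154 -0.0041 0 0 0 0; 0.0193 -0.0051 0 0 0 0; 0.0232 -0.0061 0 0 0 0; 0.027 -0.0071 0 0 0 0; 0.029 -0.0077 0 0 0 0; 0.0299 -0.0079 0 0 0 0; 0.0299 -0.0079 0 0 0 0"

```text
time: 19.6
eef_pos: [0.4841, -0.1161, 0.0357]
orientation: [-0.274, -2.084, 2.085]
force: [-2.7, -1.8, 4.5]
finger_gap: 0.194
```

```bash
python3 - <<'E'
from rig import *
from h import *
o=get_obs();p,d=read_camera('wrist')
cv2.imwrite('pics/w16.png',p[:,:,::-1]);print(o['eef_pos'],o['force'])
E
```

```text
[ 0.48412087 -0.11614286  0.03573907] [-2.65420896 -1.82390328  4.52541664]
```

View pics/w16.png

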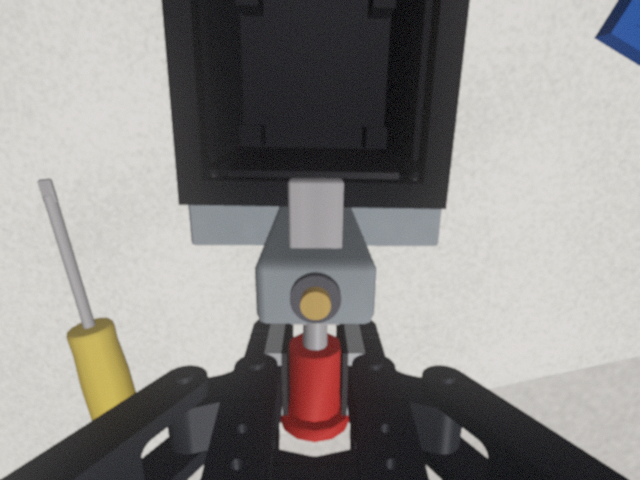

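arm_command --plan "0.001 -0.0003 0 0 0 0; 0.0015 -0.0004 0 0 0 0; 0.0015 -0.0004 0 0 0 0"

```text
time: 19.9
eef_pos: [0.4839, -0.1161, 0.0357]
orientation: [-0.27, -2.082, 2.083]
force: [-4.5, -0.4, 6.7]
finger_gap: 0.193
```

arm_command --plan "0 0 0 0 0 0; 0 0 0 0 0 0; 0 0 0 0 0 0; 0 0 0 0 0 0; 0 0 0.01 0 0 0; 0 0 0.03 0 0 0; 0 0 0.06 0 0 0; 0 0 0.09 0 0 0; 0 0 0.12 0 0 0; 0 0 0.14 0 0 0" --hand 0

```text
time: 20.73
eef_pos: [0.4857, -0.1162, 0.1797]
orientation: [-0.276, -2.085, 2.086]
force: [0.3, 0.7, 0.8]
finger_gap: 0.504
```

arm_command --plan "-0.01 0 0.02 0 0 0; -0.01 0 0.03 0 0 0; -0.01 0 0.03 0 0 0"

```text
time: 20.98
eef_pos: [0.4778, -0.1166, 0.213]
orientation: [-0.284, -2.087, 2.09]
force: [0.8, 0.5, -1.4]
finger_gap: 0.503
```

```bash
python3 - <<'E'
from rel import *
o=get_obs();p,d=read_camera('wrist');cv2.imwrite('pics/w17.png',p[:,:,::-1]);print(o['eef_pos'],o['force'],o['time'])
pt,dt=read_camera('top');cv2.imwrite('pics/t17.png',pt[:,:,::-1])
ps,_=read_camera('scene');cv2.imwrite('pics/s17.png',ps[:,:,::-1])
ci=camera_info('wrist')
h=cv2.cvtColor(p,cv2.COLOR_RGB2HSV);m=(h[...,1]>120)&((h[...,0]<8)|(h[...,0]>172));ys,xs=np.nonzero(m)
cen=np.array([574.8,-140.0]);a=-.265;e=np.array([np.cos(a),np.sin(a)])
q=(plane(ci,np.c_[xs,ys],.093,o)[:,:2]*1000-cen)@e;print('knob x',np.percentile(q,[1,99]))
o,p,d=pickle.load(open('pics/w1.pkl','rb'))
h=cv2.cvtColor(p,cv2.COLOR_RGB2HSV);m=(h[...,1]>120)&((h[...,0]<8)|(h[...,0]>172));ys,xs=np.nonzero(m)
q=(plane(ci,np.c_[xs,ys],.093,o)[:,:2]*1000-cen)@e;print('before',np.percentile(q,[1,99]))
b=blue(pt);b[:,:200]=0;b[:,265:]=0;b[:230]=0;b[295:]=0
cn=max(cv2.findContours(b,0,cv2.CHAIN_APPROX_NONE)[0],key=len)[:,0]
r=cv2.minAreaRect((plane(camera_info('top'),cn,.0838)[:,:2]*1000).astype(np.float32));print('tray',r)
E
```

```text
[ 0.47783363 -0.1165805   0.21302558] [ 0.75634812  0.47844651 -1.41328409] 20.9833
knob x [-118.57117833  -88.94854674]
before [-120.22242872  -88.81813981]
tray ((605.9514770507812, 199.06875610351562), (96.96607971191406, 96.81407165527344), 80.84827423095703)
```

View pics/w17.png

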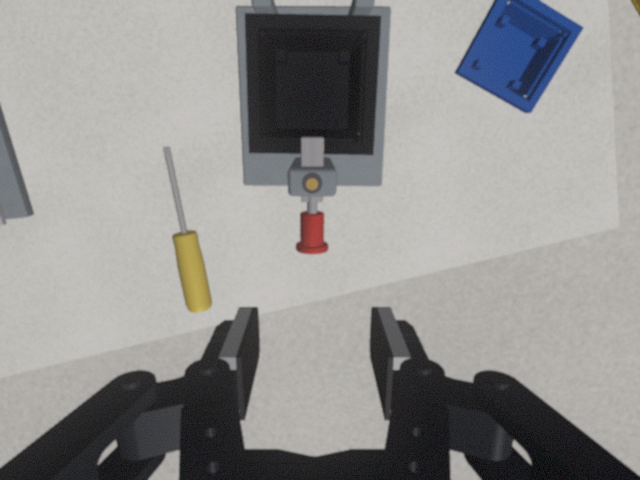

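View pics/t17.png

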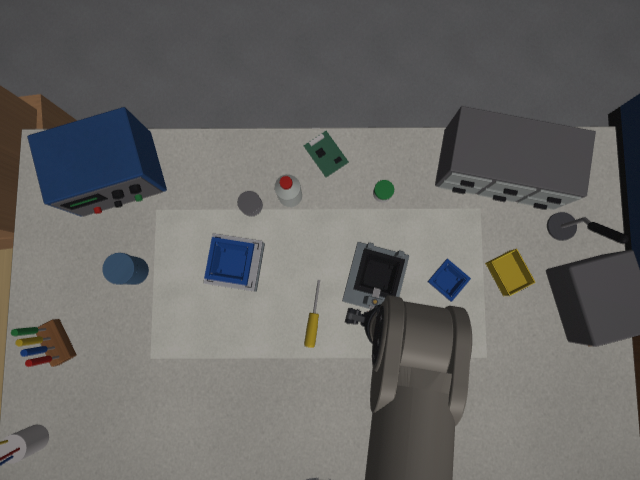

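The bolt is home: the knob matches its starting position and was stopped by the end stop. The tray sits centred, the bystanders haven't moved, and the arm is clear of everything. Handing in.

```bash
python3 -c "
from rig import *
print(job_done())"
```

```text
the job is handed in; nothing more can be done
None
```

I finished the job and handed it in at about 21 s of the 58 s limit. I pulled the bolt fully out, moved only the blue top tray to the platform and released it there, then pushed the bolt home over the two black trays.

**Tray position:** The last camera checks put it about 1 mm from the platform's centre and about 0.3° off square. The plate's top is about 44 mm above the table. I lowered the tray until I felt about 6 N, then let go.

**Bolt:** The knob ended within 1–2 mm of its starting position in the wrist view. It didn't move when I pushed a little further.

**Other things on the bench:** The other objects look unmoved in the last top view, and the arm touches nothing.

**What failed or disagreed:**
- **First grip on the knob missed:** The fingers closed above it. Two cameras showed the real fingertips about 40 mm short of the reported TCP, so I corrected for that from then on.
- **Tray grip:** I gripped the rim a second time, 2.5 mm higher. The tray then drooped 2° in the grip, so I levelled it before setting it down.
- **Centring estimates:** After release, the top and wrist cameras differed by about 1 mm on where the tray sits.

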